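# Vent a vacuum desiccator and crack its lid

### The job

Vent the small vacuum desiccator: turn the selector on its valve block until the pointer clicks home at the open-ring mark (vent). Then take the lid by its knob, pull it straight up until the sticky seal lets go, and stop with the lid level and about 20 mm above its seat all round so that air seeps in gently - do not yank it far off or let go of it; finish while still holding it there. Leave the bottles and the vial on the bench where they stand.

Things in the scene. Friction and masses are not known exactly. Their poses are not given: they have to be found in the camera images.
- desiccator: the desiccator, fixed on the bench: clear round bowl with a white flange 164 mm across and a black gasket, seat 100 mm above the bench; origin on the bench on the bowl's axis, z up. Its +y axis points to the valve block: round, aluminium, 86 mm across, 42 mm high, its axis 150 mm from the bowl's, joined by a stub pipe 26 mm up; a hose nipple sticks out 30 mm from its -x side
- seal_plane (a point): centre of the bowl's seat, on the bowl's axis, 100 mm above the bench; axes as the desiccator
- selector (a joint): selector angle (rad), growing counter-clockwise from above. Three detents: -0.7 vacuum (solid dot), 0 closed (short bar, pointer straight away from the bowl), +0.7 vent (open ring); stops at -0.8 and 0.8. Starts at vacuum or closed. About 0.1 N m turns it out of a detent; past halfway it snaps into the next. Vacuum holds the lid down except at vent
- selector_grip (a point): grip point of the selector knob, on its axis 71.5 mm above the bench; x along the pointer (turns with the knob), z up. The grip is an upright black bar 36 mm long (x), 11 mm thick (y), 50 to 76 mm above the bench, on a round skirt 38 mm across, 42 to 50 mm above it; a white line on its top and a nose on the skirt show the pointer's end
- vent_mark (a point): centre of the open-ring mark (11 mm across) on top of the valve block, 32 mm from the selector's axis; axes as the desiccator
- lid: the loose lid, 0.2 to 0.4 kg: clear dome, flange 164 mm across and 8 mm thick; origin at the centre of the flange's underside (on the seat when shut), z up. A spigot reaches 30 mm down into the bowl with 3 mm play all round. The seal gives way at a pull of about 19 N (up to 23, weight included), 1 to 3 mm up; from 10 mm up only its weight is left
- lid_grip (a point): grip point on the lid's knob, on the lid's axis 78 mm above its origin: a black round knob 34 mm across with an upright side from 64 to 86 mm above the origin, on a thinner neck; the dome under it reaches 48 mm above the origin. Axes as the lid
- dropper: white bottle 36 mm across, 74 mm tall, standing; origin under its centre
- stain_bottle: brown bottle 58 mm across, 100 mm tall, standing; origin under its centre
- vial_out: vial 17 mm across, 37 mm tall, standing on the bench; origin under its centre

How it is judged:
On the way, in this order (a step that is already met when the one before it is completed fails the run):
1. the selector stands at vent with the lid still shut (value of joint selector above 0.55 rad and z of lid in the frame of seal_plane below 0.004 m), for 0.2 s.
2. the seal is broken: the lid, held by the fingers, is up off its seat (z of lid in the frame of seal_plane above 0.012 m and contact force between the fingers and lid above 1 N and value of joint selector above 0.55 rad), for 0.1 s.
At the end, for the whole second after the job is handed in: the selector is in the vent detent (within 0.15 rad); the lid is still and held by the fingers alone, 13 to 32 mm above its seat, within 12 mm of the bowl's axis and level within 7 degrees, touching no part of the bowl (value of joint selector above 0.55 rad and z of lid in the frame of seal_plane between 0.013 and 0.032 m and horizontal distance between lid and seal_plane below 0.012 m and angle between lid's own z axis and vertical below 0.12 rad and linear speed of lid below 0.02 m/s and contact force between the fingers and lid above 1 N and contact force between desiccator and lid below 0.5 N); the arm keeps its last pose, push and grip.
It fails at once if the lid is yanked off: more than 60 mm above its seat (z of lid in the frame of seal_plane above 0.06 m).
It fails at once if a bottle or the vial on the bench is pushed away or knocked over (distance of any of dropper, stain_bottle, vial_out from where it was at the start of the episode above 0.03 m or angle between any of dropper, stain_bottle, vial_out's own z axis and vertical above 0.6 rad).
It also fails if it takes over 45 s, if anything falls off the work surface, if the arm or the gripper's body presses on something with over 40 N, if the wrist force passes 120 N, or if a joint passes its speed limit or range.

### The arm

A 6-joint arm with a two-finger parallel gripper is mounted at the origin on a cart in front of the work surface, level with it; the furniture and walls round the work are solid. World frame = base frame: x ahead of the robot, y to its left, z up, the work surface at z = 0. Lengths are in m, angles in rad, forces in N, time in s.
With the tool pointing down it reaches from about 0.25 to 0.775 m from the base axis. Payload 4 kg.
Tool frame: the origin (TCP) lies midway between the tips of the shut fingers; the grasp point (between the pads) lies arm.pinch_z behind it (arm.pinch_z is the distance from the TCP to the grasp point, in m); z points along the fingers, y is the line along which they close (so a half turn about z gives the same grasp; the last joint's range is limited). The gripper opens to 85 mm and grips with 20 to 120 N. Pads are 22 mm wide; open, the fingers measure 114 mm over their backs; the gripper's body (76 mm by 85 mm) begins 54 mm behind the grasp point. The pads swing forward as they close: fully open they stand 13 mm farther back than shut.
Start: joints at [-1.413, 0.087, 1.371, -0, 1.684, -0.103], TCP at [0.142, -0.531, 0.231] pointing down, gripper open.
Joint ranges: [-3.1, 3.1], [-0.76, 2.03], [0.27, 2.55], [-1.08, 4.22], [0.17, 2.65], [-2.57, 2.57]. Speed limits (rad/s): [2.79, 2.79, 3.14, 3.14, 3.14, 3.14].

### API

Orientations are given as a unit quaternion [x, y, z, w].
In Python, from rig import arm gives the robot as it stands.
- The arm moves only by the tool drive_tool, never from a script. Its argument "plan" is a list of rows, each a list of 5 numbers: the opening, from 0 (shut) to 1 (fully open), then the shift along the tool's x, y, z in mm, then the turn about the tool's z in rad. A call has 1 to 12 rows; each row shifts and turns the commanded pose from where the row before left it, along the tool's axes as they then stand; what a row does not reach is not made up. A row lasts 1/12 s, in which the tool goes at most 41.7 mm and 7.16 degrees, less where a joint would pass 70% of its speed; a pose out of reach is approached as far as the arm can. A call with a gripper value outside its range is refused whole. The fingers move at their own pace and stop on an object; "squeeze" is the grip in N (left out, the last holds). Time passes only in rows, so rows that do not move let the fingers close. It gives the time, the measured TCP pose, the force, the opening and the grip force at its end, in the units of the state.
- arm.sense(): the state, without advancing time (a new reading comes with each control period).
- arm.camera(name): name is "side" or "top" or "wrist"; returns the picture (400x640x3 uint8, red, green, blue); there is no depth.
- arm.camera_info(name): a dict with "K" (3x3 intrinsics, pixels), "rvec" (rotation vector, rad) and "tvec" (3), from world to camera coordinates, as OpenCV has them. Camera axes: x right, y down, z forward; pixel columns grow to the right and rows downward; lengths in m; the calibration is good to about 2 mm. A picture is of the moment at which its call begins: read the wrist's pose just before it. camera_info takes no time and is no camera call; for the wrist camera it gives the pose at the moment of the call.
- arm.job_done(): hands the job in; it is judged then, once.
The state is a dict: "time": time; "qpos": joint angles; "qvel": joint speeds; "joint_efforts": joint torques, N m; "ee_pos": TCP position; "ee_rot": TCP orientation; "force": force on the tool from outside, world axes, zero at the start; "torque": the same for the moment, N m; "width": opening from 0.0 (shut) to 1.0 (fully open); "finger_force": force on a finger pad.
Only numpy, scipy, OpenCV 4.12 (cv2) and the standard library are available. Lean on these libraries where they do the work, as an engineer would, in place of code of your own. Each camera call takes 0.05 s, during which the arm holds its last target. There are 200 camera calls.

## Working session

There is one attempt and no reset: what is moved stays moved. The work goes in short steps, Python scripts to look and compute and a tool call to move; the robot and the scene stay as the last step left them, time stands still between calls to the robot, and variables do not carry over. Pictures are saved under pics/ and viewed, at most 10 in all, crops included, and the job is handed in when it is done.

Besides the shell and the picture viewer there is one more tool, called after "Call:" as name(argument=value, ...), one argument or row to a line, values as JSON. drive_tool: Moves the arm, as the interface text tells. Its arguments: {"type":"object","properties":{"plan":{"type":"array","items":{"type":"array","items":{"type":"number"}}},"squeeze":{"type":"number"}},"required":["plan"]}

```bash
mkdir -p pics; python3 - <<'E'
from rig import arm
import cv2
print(arm.pinch_z, arm.sense())
for n in ("side","top"):
    cv2.imwrite(f"pics/{n}0.png",arm.camera(n)[:,:,::-1]); i=arm.camera_info(n); print(n,i)
E
```

```text
0.0187 {'time': 0.0, 'qpos': array([-1.41312642e+00,  8.79869770e-02,  1.37227710e+00,  5.02192554e-05,
        1.68360119e+00, -1.03046012e-01]), 'qvel': array([ 5.96694036e-04, -8.17076910e-05, -6.21125210e-04, -1.42260554e-03,
       -1.67418864e-03,  1.45140530e-03]), 'joint_efforts': array([ 1.52099660e-04, -3.51860976e+01, -3.13271463e+01, -7.32722197e-05,
        1.07232516e-02,  1.86301065e-05]), 'ee_pos': array([ 0.14173574, -0.53090545,  0.23011006]), 'ee_rot': array([ 9.91514423e-01,  1.29991762e-01, -6.08691181e-06, -1.13656253e-03]), 'force': array([ 0.43540642, -0.30210486, -0.26969453]), 'torque': array([ 0.00358474,  0.01879112, -0.01281842]), 'finger_force': 0.0, 'width': 1.0006950845889528}
side {'K': array([[407.61800296,   0.        , 324.54894756],
       [  0.        , 407.61800296, 199.64875056],
       [  0.        ,   0.        ,   1.        ]]), 'rvec': array([ 0.60419189, -2.3395037 ,  1.55087737]), 'tvec': array([0.50151481, 0.09307493, 0.94738423])}
top {'K': array([[389.53381471,   0.        , 315.51528482],
       [  0.        , 389.53381471, 202.54853419],
       [  0.        ,   0.        ,   1.        ]]), 'rvec': array([ 2.21394049, -1.99318225,  0.21175372]), 'tvec': array([0.26212021, 0.5003907 , 0.88245499])}
```

View pics/top0.png

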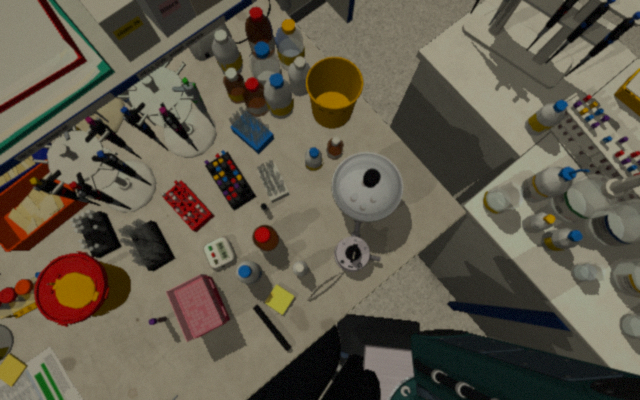

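View pics/side0.png

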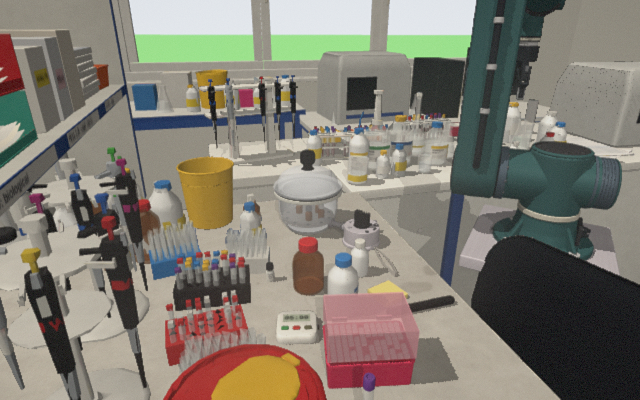

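```bash
cat > h.py <<'E'
import numpy as np, cv2
from rig import arm
def cast(info,uv,z):
    K=info["K"];R=cv2.Rodrigues(np.array(info["rvec"]))[0];t=np.array(info["tvec"]).ravel()
    c=-R.T@t; d=R.T@np.linalg.inv(K)@np.array([uv[0],uv[1],1.])
    return c+d*(z-c[2])/d[2]
def proj(info,P):
    return cv2.projectPoints(np.array(P,float).reshape(-1,3),np.array(info["rvec"]),np.array(info["tvec"]),info["K"],None)[0].reshape(-1,2)
def blobs(img,mask,x0,y0,x1,y1,amin=8):
    m=np.zeros(mask.shape,np.uint8); m[y0:y1,x0:x1]=mask[y0:y1,x0:x1]
    n,_,s,c=cv2.connectedComponentsWithStats(m)
    return [(c[i].round(1),s[i]) for i in range(1,n) if s[i][4]>=amin]
E
python3 - <<'E'
from h import *
im=cv2.imread("pics/top0.png"); I=arm.camera_info("top")
m=(im.max(2)<50).astype(np.uint8)
for b in blobs(im,m,325,150,410,280): print(b, cast(I,b[0],.18).round(4), cast(I,b[0],.07).round(4))
for n,uv,z in (("drop?",(300,269),.07),("red",(264,237),.1),("blue",(247,271),.08),("lidflange",(367,186),.108),("block",(352,255),.042)): print(n,cast(I,uv,z).round(3))
c=cv2.resize(im[150:290,230:410],None,fx=4.2,fy=4.2,interpolation=cv2.INTER_CUBIC); cv2.imwrite("pics/top0c.png",c)
E
```

```text
(array([371.2, 177.6]), array([364, 169,  16,  18, 232], dtype=int32)) [0.5085 0.2    0.18  ] [0.541  0.1868 0.07  ]
(array([358.4, 233.5]), array([357, 230,   4,   7,  10], dtype=int32)) [0.3883 0.217  0.18  ] [0.404  0.2063 0.07  ]
(array([352.9, 252.5]), array([346, 245,  15,  17, 173], dtype=int32)) [0.3489 0.2249 0.18  ] [0.3591 0.2152 0.07  ]
drop? [0.309 0.332 0.07 ]
red [0.37  0.418 0.1  ]
blue [0.292 0.449 0.08 ]
lidflange [0.509 0.199 0.108]
block [0.356 0.214 0.042]
```

View pics/top0c.png

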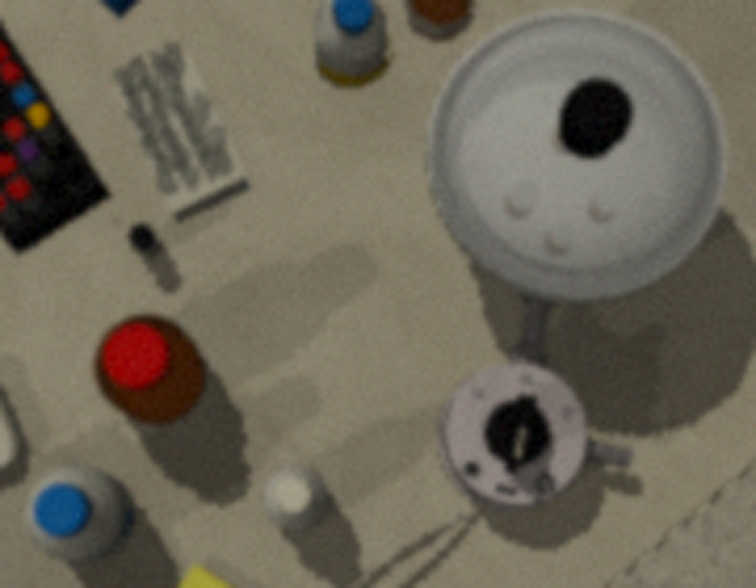

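Call:
drive_tool(
  plan=[
    [0.6,20,-33,-3],
    [0.6,20,-33,-3],
    [0.6,20,-33,-3],
    [0.6,20,-33,-3],
    [0.6,20,-33,-3],
    [0.6,20,-33,-3],
    [0.6,20,-33,0],
    [0.6,20,-33,0],
    [0.6,20,-33,0],
    [0.6,20,-33,0],
    [0.6,20,-33,0],
    [0.6,20,-33,0],
  ],
)

```text
validation failed for argument at $.pl...
```

Each row needs a fifth number.

Call:
drive_tool(
  plan=[
    [0.6,20,-33,-3,0],
    [0.6,20,-33,-3,0],
    [0.6,20,-33,-3,0],
    [0.6,20,-33,-3,0],
    [0.6,20,-33,-3,0],
    [0.6,20,-33,-3,0],
    [0.6,20,-33,0,0],
    [0.6,20,-33,0,0],
    [0.6,20,-33,0,0],
    [0.6,20,-33,0,0],
    [0.6,20,-33,0,0],
    [0.6,20,-33,0,0],
  ],
)

```text
time: 1.1
ee_pos: [0.2713, -0.0851, 0.249]
ee_rot: [0.992, 0.129, 0.0, 0.0]
force: [1.3, -0.6, 0.3]
width: 0.597
finger_force: 0.0
```

Call:
drive_tool(
  plan=[
    [0.6,20,-33,0,0],
    [0.6,20,-33,0,0],
    [0.6,20,-33,0,0],
    [0.6,20,-33,0,0],
    [0.6,20,-33,0,0],
    [0.6,20,-33,0,0],
    [0.6,20,-33,0,0],
    [0.6,0,0,0,0],
  ],
)

```text
time: 1.77
ee_pos: [0.3473, 0.1778, 0.2479]
ee_rot: [0.991, 0.134, -0.001, -0.001]
force: [0.0, -0.9, 0.0]
width: 0.598
finger_force: 0.0
```

Call:
drive_tool(
  plan=[
    [0.6,0,0,0,-0.12],
    [0.6,0,0,0,-0.12],
    [0.6,0,0,0,-0.12],
    [0.6,0,0,0,-0.12],
    [0.6,0,0,0,-0.12],
    [0.6,0,0,0,-0.12],
    [0.6,0,0,0,-0.12],
    [0.6,0,0,0,-0.12],
    [0.6,0,0,0,-0.12],
    [0.6,0,0,0,-0.12],
    [0.6,0,0,0,-0.12],
    [0.6,0,0,0,-0.12],
  ],
)

```text
time: 2.77
ee_pos: [0.347, 0.1718, 0.2488]
ee_rot: [0.658, 0.753, -0.001, -0.0]
force: [-0.6, -0.1, 0.2]
width: 0.61
finger_force: 0.0
```

Call:
drive_tool(
  plan=[
    [0.6,0,0,0,-0.12],
    [0.6,0,0,0,-0.12],
    [0.6,0,0,0,-0.12],
    [0.6,0,0,0,-0.12],
    [0.6,0,0,0,-0.12],
    [0.6,0,0,0,-0.12],
    [0.6,0,0,0,-0.12],
    [0.6,0,0,0,-0.12],
    [0.6,0,0,0,-0.12],
    [0.6,0,0,0,-0.12],
    [0.6,0,0,0,-0.12],
    [0.6,0,0,0,0],
  ],
)

```text
time: 3.77
ee_pos: [0.347, 0.1719, 0.2489]
ee_rot: [0.06, 0.998, -0.0, -0.0]
force: [-0.5, 0.5, -0.8]
width: 0.599
finger_force: 0.0
```

```bash
python3 - <<'E'
from h import *
s=arm.sense(); I=arm.camera_info("wrist"); cv2.imwrite("pics/w1.png",arm.camera("wrist")[:,:,::-1])
print(s["time"],s["qpos"].round(3),s["ee_pos"].round(4),s["ee_rot"].round(4),s["force"])
R=cv2.Rodrigues(I["rvec"])[0]; print(-R.T@I["tvec"], R[2]); np.save("pics/w1.npy",I,allow_pickle=True)
E
```

```text
3.7667 [ 0.313 -0.285  1.676 -0.     1.751 -1.138] [0.347  0.1719 0.2489] [ 5.960e-02  9.982e-01 -3.000e-04 -4.000e-04] [-0.53608093  0.49544843 -0.81666536]
[0.27511546 0.18196092 0.39079593] [ 0.27991575 -0.03480486 -0.95939345]
```

View pics/w1.png

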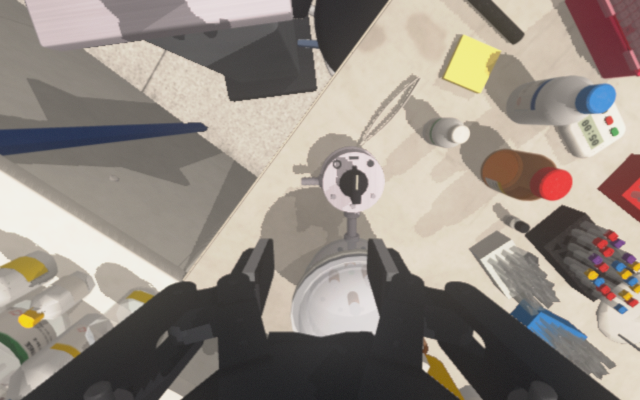

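```bash
python3 - <<'E'
from h import *
im=cv2.imread("pics/w1.png"); I=np.load("pics/w1.npy",allow_pickle=True).item()
m=(im.max(2)<60).astype(np.uint8)
for b in blobs(im,m,315,145,390,216): print(b, cast(I,b[0],.072).round(4), cast(I,b[0],.042).round(4))
g=cv2.inRange(im,(150,150,160),(255,255,255))
for b in blobs(im,g,315,145,390,216): print('w',b, cast(I,b[0],.042).round(4),cast(I,b[0],.076).round(4))
cv2.imwrite("pics/w1c.png",cv2.resize(im[140:220,305:400],None,fx=7,fy=7,interpolation=cv2.INTER_CUBIC))
E
```

```text
w (array([363. , 181.8]), array([ 323,  145,   67,   71, 2941], dtype=int32)) [0.3598 0.2263 0.042 ] [0.3515 0.222  0.076 ]
w (array([335.3, 163.8]), array([334, 163,   4,   3,   9], dtype=int32)) [0.3327 0.1938 0.042 ] [0.3271 0.1926 0.076 ]
w (array([356.6, 182.7]), array([356, 176,   2,  13,  23], dtype=int32)) [0.36   0.2181 0.042 ] [0.3517 0.2146 0.076 ]
w (array([316.1, 184.2]), array([315, 181,   4,   6,  16], dtype=int32)) [0.3558 0.1667 0.042 ] [0.3479 0.1682 0.076 ]
```

View pics/w1c.png

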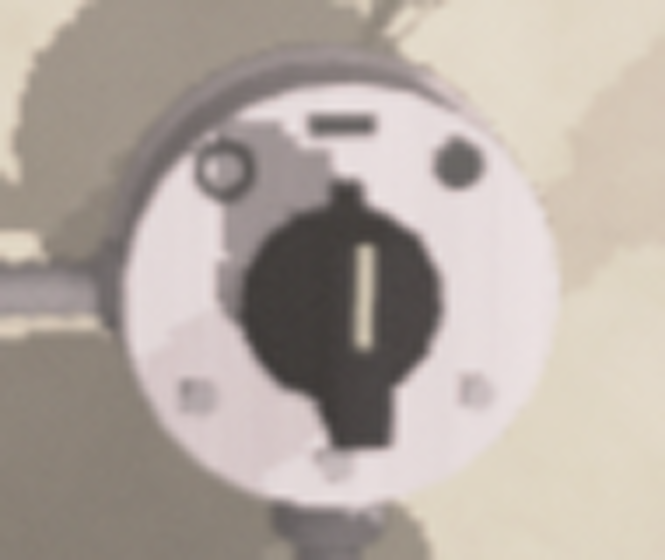

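```bash
python3 - <<'E'
from h import *
I=np.load("pics/w1.npy",allow_pickle=True).item()
for n,uv,z in (("ring",(225,168),.042),("bar",(342,125),.042),("dot",(458,163),.042),("disc",(341,295),.042),("skirt",(342,302),.05),("nose",(348,190),.05),("line0",(367,247),.076),("line1",(361,348),.076)):
    print(n,cast(I,(uv[0]/7+305-.5,uv[1]/7+140-.5),z).round(4))
E
```

```text
ring [0.3325 0.1955 0.042 ]
bar [0.3274 0.2168 0.042 ]
dot [0.3366 0.2368 0.042 ]
disc [0.3581 0.214  0.042 ]
skirt [0.3575 0.2133 0.05  ]
nose [0.3376 0.2161 0.05  ]
line0 [0.3425 0.2158 0.076 ]
line1 [0.3593 0.2134 0.076 ]
```

Call:
drive_tool(
  plan=[
    [0.5,-3,22,0,-0.02],
    [0.5,-3,21,0,0],
    [0.5,0,0,30,0],
    [0.5,0,0,35,0],
    [0.5,0,0,35,0],
    [0.5,0,0,30,0],
    [0.5,0,0,20,0],
    [0.5,0,0,0,0],
    [0.5,0,0,0,0],
  ],
)

```text
time: 4.57
ee_pos: [0.3572, 0.2139, 0.0984]
ee_rot: [0.051, 0.999, -0.001, -0.001]
force: [-0.3, -0.4, 0.3]
width: 0.503
finger_force: 0.0
```

Call:
drive_tool(
  plan=[
    [0.5,0,0,20,0],
    [0.5,0,0,15,0],
    [0.5,0,0,9,0],
    [0.5,0,0,0,0],
    [0.0,0,0,0,0],
    [0.0,0,0,0,0],
    [0.0,0,0,0,0],
    [0.0,0,0,0,0],
    [0.0,0,0,0,0],
    [0.0,0,0,0,0],
  ],
  squeeze=40,
)

```text
time: 5.4
ee_pos: [0.359, 0.2128, 0.0571]
ee_rot: [0.05, 0.999, -0.002, 0.001]
force: [-2.4, -7.4, 5.3]
width: 0.121
finger_force: 41.5
```

Call:
drive_tool(
  plan=[
    [0,0,0,0,-0.1],
    [0,0,0,0,-0.1],
    [0,0,0,0,-0.1],
    [0,0,0,0,-0.1],
    [0,0,0,0,-0.1],
    [0,0,0,0,-0.1],
    [0,0,0,0,-0.1],
    [0,0,0,0,-0.04],
    [0,0,0,0,0],
    [0,0,0,0,0],
  ],
)

```text
time: 6.23
ee_pos: [0.3593, 0.2119, 0.0572]
ee_rot: [-0.314, 0.949, -0.003, 0.0]
force: [-1.3, -9.9, 5.9]
width: 0.114
finger_force: 41.6
```

Call:
drive_tool(
  plan=[
    [0.5,0,0,0,0],
    [0.5,0,0,0,0],
    [0.5,0,0,0,0],
    [0.5,0,0,0,0],
    [0.6,0,0,-30,0],
    [0.6,0,0,-35,0],
    [0.6,0,0,-40,0],
    [0.6,0,0,-40,0],
    [0.6,0,0,-40,0],
    [0.6,0,0,-20,0],
    [0.6,0,0,0,0],
    [0.6,0,0,0,0],
  ],
)

```text
time: 7.23
ee_pos: [0.3586, 0.215, 0.2619]
ee_rot: [-0.314, 0.949, 0.0, 0.002]
force: [0.4, 0.1, -0.2]
width: 0.598
finger_force: 0.0
```

```bash
python3 - <<'E'
from h import *
s=arm.sense(); I=arm.camera_info("wrist"); im=arm.camera("wrist")[:,:,::-1]; cv2.imwrite("pics/w2.png",im)
np.save("pics/w2.npy",I,allow_pickle=True)
print(s["time"],s["qpos"].round(3),s["ee_pos"].round(4),s["ee_rot"].round(4))
p=proj(I,[.3578,.2137,.05])[0]; print(p)
x,y=map(int,p); x0,y0=max(x-60,0),max(y-50,0)
cv2.imwrite("pics/w2c.png",cv2.resize(im[y0:y0+100,x0:x0+120],None,fx=5,fy=5,interpolation=cv2.INTER_CUBIC))
t=arm.camera("top")[:,:,::-1]; cv2.imwrite("pics/top2.png",t)
E
```

```text
7.2333 [ 0.404 -0.217  1.598  0.     1.757 -1.806] [0.3586 0.215  0.2619] [-3.144e-01  9.493e-01  2.000e-04  1.900e-03]
[318.71131921 173.5933088 ]
```

View pics/w2c.png

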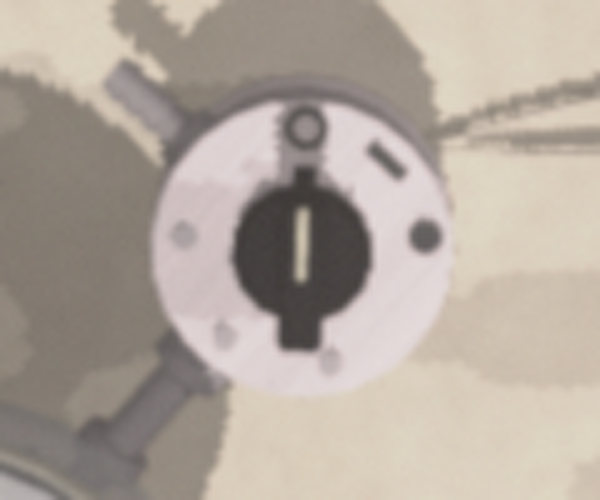

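Call:
drive_tool(
  plan=[
    [0.75,-22,-20,0,0],
    [0.75,-25,-23,0,0],
    [0.75,-25,-23,0,0],
    [0.75,-23,-22,0,0],
    [0.75,-15,-14,0,0],
    [0.75,0,0,0,0],
    [0.75,0,0,0,0],
  ],
)

```text
time: 7.92
ee_pos: [0.5067, 0.1977, 0.257]
ee_rot: [-0.314, 0.95, 0.0, -0.003]
force: [-0.9, -0.0, 0.3]
width: 0.751
finger_force: 0.0
```

```bash
python3 - <<'E'
from h import *
s=arm.sense(); I=arm.camera_info("wrist"); im=np.ascontiguousarray(arm.camera("wrist")[:,:,::-1])
print(s["ee_pos"].round(4),s["ee_rot"].round(4))
print(proj(I,[[.508,.199,.186],[.508,.199,.164]]))
for x,y in proj(I,[[.508,.199,.186],[.508,.199,.164]]): cv2.circle(im,(int(x),int(y)),2,(0,0,255),-1)
cv2.imwrite("pics/w3.png",im); np.save("pics/w3.npy",I,allow_pickle=True)
E
```

```text
[0.5067 0.1977 0.257 ] [-3.137e-01  9.495e-01  3.000e-04 -3.200e-03]
[[318.48563399 212.89717784]
 [318.55852149 204.82187428]]
```

View pics/w3.png

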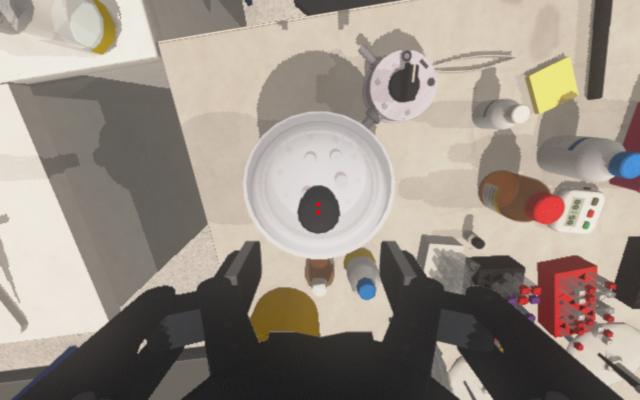

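Call:
drive_tool(
  plan=[
    [0.75,-1.5,0.5,25,0],
    [0.75,0,0,30,0],
    [0.75,0,0,25,0],
    [0.75,0,0,12,0],
    [0.75,0,0,5,0],
    [0.75,0,0,0,0],
    [0.75,0,0,0,0],
  ],
)

```text
time: 8.55
ee_pos: [0.5083, 0.1998, 0.1647]
ee_rot: [-0.314, 0.949, -0.0, 0.001]
force: [-0.3, 0.4, 0.7]
width: 0.75
finger_force: 0.0
```

Call:
drive_tool(
  plan=[
    [0.75,0,0,3,0],
    [0.4,0,0,0,0],
    [0.3,0,0,0,0],
    [0.0,0,0,0,0],
    [0.0,0,0,0,0],
    [0.0,0,0,0,0],
    [0.0,0,0,0,0],
    [0.0,0,0,0,0],
  ],
  squeeze=90,
)

```text
time: 9.22
ee_pos: [0.509, 0.1993, 0.1619]
ee_rot: [-0.314, 0.949, -0.001, 0.001]
force: [-0.4, -1.3, 6.3]
width: 0.369
finger_force: 89.5
```

Call:
drive_tool(
  plan=[
    [0,0,0,-1,0],
    [0,0,0,-1,0],
    [0,0,0,-1,0],
    [0,0,0,0,0],
    [0,0,0,0,0],
    [0,0,0,0,0],
  ],
)

```text
time: 9.72
ee_pos: [0.5078, 0.1989, 0.1621]
ee_rot: [-0.314, 0.949, -0.0, -0.001]
force: [3.4, -1.7, -5.1]
width: 0.368
finger_force: 89.4
```

Call:
drive_tool(
  plan=[
    [0,0,0,-1,0],
    [0,0,0,-1,0],
    [0,0,0,-1,0],
    [0,0,0,-1,0],
    [0,0,0,-1,0],
    [0,0,0,-1,0],
    [0,0,0,0,0],
    [0,0,0,0,0],
  ],
)

```text
time: 10.38
ee_pos: [0.5084, 0.1997, 0.1716]
ee_rot: [-0.314, 0.949, 0.0, 0.001]
force: [1.1, -3.3, 2.8]
width: 0.365
finger_force: 92.0
```

Call:
drive_tool(
  plan=[
    [0,0,0,-2,0],
    [0,0,0,-2,0],
    [0,0,0,-3,0],
    [0,0,0,-2,0],
    [0,0,0,-2,0],
    [0,0,0,0,0],
    [0,0,0,0,0],
    [0,0,0,0,0],
    [0,0,0,0,0],
  ],
)

```text
time: 11.13
ee_pos: [0.5078, 0.1997, 0.18]
ee_rot: [-0.314, 0.949, 0.0, -0.0]
force: [0.1, 0.1, -2.8]
width: 0.365
finger_force: 91.4
```

```bash
python3 - <<'E'
from h import *
s=arm.sense(); I=arm.camera_info("side"); im=arm.camera("side")[:,:,::-1]
print(s["time"],s["ee_pos"].round(4),s["force"],s["finger_force"])
o=cv2.imread("pics/side0.png")
c=lambda a:cv2.resize(a[140:250,250:370],None,fx=3.3,fy=4,interpolation=cv2.INTER_CUBIC)
cv2.imwrite("pics/s4.png",np.hstack([c(o),c(im)]))
print(proj(I,[[.508,.199,.1],[.508,.199,.12]]))
E
```

```text
11.1333 [0.5078 0.1997 0.18  ] [ 0.13610606  0.09202223 -2.75561693] 91.43076582346112
[[308.17822599 187.46695152]
 [308.09219441 179.58102959]]
```

View pics/s4.png

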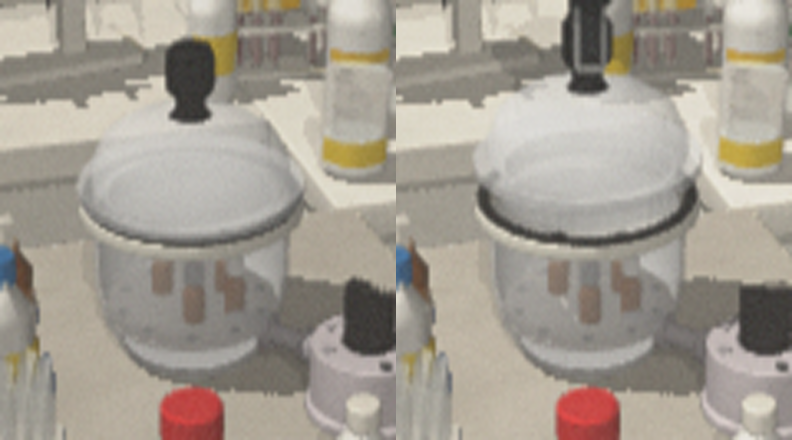

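```bash
python3 -c "
from rig import arm
print(arm.job_done())"
```

```text
the job is handed in; nothing more can be done
None
```

The job is handed in: the selector points at the vent mark, and the gripper is holding the lid level and centred about 18 mm above its seat, with the bottles and vial never touched; I have not seen the judge's result.

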